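Stand a circuit panel upright over the hidden key of a slotted holder

TASK

Lift the wider of the two circuit panels up and off its hook and stand it upright in the slot of the soldering holder, with the notch in its lower edge over the locating key in the slot, so that it drops fully down on the base; let it go there. The key was left somewhere near the middle of the slot: feel for it. Leave the narrower panel and the other things on the bench alone.

Things in the scene. Friction and masses are not known exactly. Their poses are not given: they have to be found in the camera images.
- wide_panel: The wider white panel, 120 mm wide (its y), 110 tall (z), 8 thick (x), about 0.14 kg; a circuit board on its +x face, relief up to 9 mm, 34 to 58 mm above the lower edge and 15 mm or more from the sides. Origin: middle of its lower edge (in the mouth of the notch), mid-thickness. Hangs upright on either of the rack's two hooks. May stand in the holder either face forward.
- panel_top (a point): Middle of the wider panel's top edge, 110 mm above its origin. The strip below it is plain and 24 mm high; under that is the hanging window, 30 mm wide (y) and 26 mm high, 60 to 86 mm above the lower edge. A notch 17 mm wide (y) and 12 mm high is cut up from the middle of the lower edge.
- narrow_panel: The other panel on the rack, same material, height, thickness, window and notch but only 84 mm wide; leave it hanging.
- rack: Fixed rack, base plate 115 x 260 x 16 mm. Origin on the bench under the middle of the hanging line. Two flat hooks at y = -80 and +80 mm: bars 12 mm wide, 6 thick, top 156 mm above the bench, from posts (front x = +62 mm, same height) to x = -41 mm, where a tip turns up 10 mm (x = -41 to -35). Panels hang near x = 0; lift 11 to 19 mm, then move to the rack's -x.
- holder: Fixed slotted soldering holder, origin on the bench. Base 70 mm (x) by 190 (y), top 20 mm above the bench; on it two rails, y = -85 to +85 mm, 30 mm high, leaving a slot 11 mm wide (x = -5.5 to +5.5), open on top and at both ends. A key fixed in the slot, 12 mm long (y), 8 mm high, fills its width; its middle is anywhere from y = -18 to +18 mm and is not reported.
- seat (a point): Middle of the slot's floor (the holder's base top, 20 mm above the bench); axes as the holder's: y along the slot, z up. When home, the panel's origin is at this height (8 mm higher if it only rides on the key), in line with the slot, and as far along the slot as the key happens to be.
- car: Small wheeled robot car, 110 x 106 x 67 mm, a bystander; origin under its middle.
- tyre: Loose rubber tyre lying flat, 68 mm across, 24 mm high, a bystander; origin at the centre of its underside.
- screwdriver: Screwdriver lying on the bench, a bystander.
Not all that is in view belongs to the job. What is shaped like the holder but green is not meant. What is shaped like the wide_panel but red is not meant.

How it is judged:
By the outcome, as a careful person would: the job done as asked, in the order asked, and still so for the second after the job is handed in, with the robot touching nothing.
It also fails if it takes over 67 s, if anything falls off the work surface, if the arm or the gripper's body presses on something with over 40 N, if the wrist force passes 120 N, or if a joint passes its speed limit or range.

ROBOT

A 6-joint arm with a two-finger parallel gripper is mounted at the origin on the work surface. World frame = base frame: x ahead of the robot, y to its left, z up, the work surface at z = 0. Lengths are in m, angles in rad, forces in N, time in s.
With the tool pointing down it reaches from about 0.25 to 0.725 m from the base axis. Payload 4 kg.
Tool frame: the origin (TCP) lies at the very end of the fingers, on their centre line; the grasp point (between the pads) lies 19 mm behind it; z points along the fingers, y is the line along which they close (so a half turn about z gives the same grasp; the last joint's range is limited). The gripper opens to 85 mm and grips with 20 to 120 N. Pads are 22 mm wide; open, the fingers measure 114 mm over their backs; the gripper's body (76 mm by 85 mm) begins 54 mm behind the grasp point. The pads swing forward as they close: fully open they stand 13 mm farther back than shut.
Start: joints at [-1.31, 0.241, 0.005, 1.335, 0, 1.571], TCP at [0.129, -0.483, 0.231] pointing down, gripper open.
Joint ranges: [-2.72, 2.72], [-1.05, 1.87], [-1.09, 1.28], [-1.99, 2.15], [-1.42, 1.44], [-3.14, 3.14]. Speed limits (rad/s): [2.79, 2.79, 3.14, 3.14, 3.14, 3.14].

INTERFACE

Orientations are given as a unit quaternion [x, y, z, w].
In Python, from workcell import * gives the robot as it stands. The module is installed in compiled form; this text tells all that it offers.
- The arm moves only by the tool send_rows, never from a script. Its argument "steps" is text: rows parted by semicolons, each of 7 numbers parted by spaces: the opening, from -1 (shut) to 1 (fully open), then the shift along the world's x, y, z in m, then the turn, a rotation vector about the world's x, y, z in rad. A call has exactly 5 rows; each row shifts and turns the commanded pose from where the row before left it; what a row does not reach is not made up. A row lasts 1/12 s, in which the tool goes at most 41.7 mm and 7.16 degrees, less where a joint would pass 70% of its speed; a pose out of reach is approached as far as the arm can. A call is refused whole if a number of a shift passes 0.0417 or a number of a turn 0.125, either way. A call with a gripper value outside its range is refused whole. The fingers move at their own pace and stop on an object; the grip force is fixed at half the most. Time passes only in rows, so rows that do not move let the fingers close, or fill a call up. It gives the time, the measured TCP pose, the force, the opening and the grip force at its end, in the units of the state.
- get_obs(): the state, without advancing time (a new reading comes with each control period).
- camera(name): name is "scene" or "top" or "wrist"; returns a dict with "frame" (400x640x3 uint8, red, green, blue), "range_z" (400x640 float32, m along the optical axis (not along the pixel's ray), 0 where there is no reading), "camera_matrix" (3x3 intrinsics, pixels), "k1" (the pictures are not rectified: a ray, as slopes to the right and down, at radius r is drawn at 1 + k1 r^2 times it, then the intrinsics apply), "extrinsics" (4x4, takes a point from world to camera coordinates); the wrist camera has in their place "T_tool_cam" (4x4, takes a point from camera to tool coordinates, whose origin is the TCP and whose axes are the flange's). Camera axes: x right, y down, z forward; pixel columns grow to the right and rows downward; lengths in m; the calibration is good to about 2 mm. A picture is of the moment at which its call begins: read the wrist's pose just before it.
- job_done(): hands the job in; it is judged then, once.
The state is a dict: "clock": time; "joint_pos": joint angles; "joint_vel": joint speeds; "tau": joint torques, N m; "eef_pos": TCP position; "tool_rot": TCP orientation; "ft_force": force on the tool from outside, world axes, zero at the start; "ft_torque": the same for the moment, N m; "grip_width": finger opening in m; "grasp_force": force on a finger pad.
Only numpy, scipy, OpenCV 4.12 (cv2) and the standard library are available. Lean on these libraries where they do the work, as an engineer would, in place of code of your own. Each camera call takes 0.05 s, during which the arm holds its last target. There are 200 camera calls.

## Working session

There is one attempt and no reset: what is moved stays moved. The work goes in short steps, Python scripts to look and compute and a tool call to move; the robot and the scene stay as the last step left them, time stands still between calls to the robot, and variables do not carry over. Pictures are saved under pics/ and viewed, at most 10 in all, crops included, and the job is handed in when it is done.

Besides the shell and the picture viewer there is one more tool, called after ">>>" by a JSON object that holds its "op" and its "data". send_rows: Moves the arm, as the interface text tells. Its arguments: {"type":"object","properties":{"steps":{"type":"string"}},"required":["steps"]}

```bash
mkdir -p pics; cat > h.py <<'E'
from workcell import *
import numpy as np, cv2
from scipy.spatial.transform import Rotation as R
def cam(n):
    o=get_obs(); c=camera(n); 
    if n=="wrist":
        T=np.eye(4);T[:3,:3]=R.from_quat(o["tool_rot"]).as_matrix();T[:3,3]=o["eef_pos"]
        c["Twc"]=T@np.array(c["T_tool_cam"])
    else: c["Twc"]=np.linalg.inv(c["extrinsics"])
    return c
def rays(c,uv):
    K=np.array(c["camera_matrix"]);k=c["k1"]
    d=(np.atleast_2d(uv).astype(float)-K[:2,2])/[K[0,0],K[1,1]]
    s=d.copy()
    for _ in range(20): s=d/(1+k*(s**2).sum(1,keepdims=True))
    return np.c_[s,np.ones(len(s))]
def pts(c,uv,z=None,depth=None):
    r=rays(c,uv);Rm=c["Twc"][:3,:3];o=c["Twc"][:3,3]
    w=r@Rm.T
    if depth is None: depth=(z-o[2])/w[:,2]
    return o+w*np.reshape(depth,(-1,1))
def cloud(c):
    v,u=np.nonzero(c["range_z"]>0)
    return np.c_[u,v],pts(c,np.c_[u,v],depth=c["range_z"][v,u])
def save(c,n): cv2.imwrite("pics/"+n,c["frame"][:,:,::-1])
E
python3 - <<'E'
from h import *
import pickle
for n in("scene","top"):
    c=cam(n);save(c,n+".png");pickle.dump(c,open(n+".pkl","wb"));print(n,c["Twc"].round(3).tolist(),c["k1"],np.array(c["camera_matrix"]).tolist())
print(get_obs())
E
```

```text
scene [[0.261, 0.685, -0.68, 1.231], [0.965, -0.176, 0.193, -0.173], [0.013, -0.707, -0.707, 0.807], [0.0, 0.0, 0.0, 1.0]] -0.07655510747062223 [[422.0996977085319, 0.0, 319.88185312402646], [0.0, 422.0996977085319, 196.79328960922405], [0.0, 0.0, 1.0]]
top [[0.013, -0.988, 0.156, 0.385], [-1.0, -0.011, 0.019, -0.006], [-0.017, -0.156, -0.988, 1.238], [0.0, 0.0, 0.0, 1.0]] -0.07453040742827567 [[444.98489173490503, 0.0, 317.9991954800578], [0.0, 444.98489173490503, 200.41772415087166], [0.0, 0.0, 1.0]]
{'clock': 0.1, 'joint_pos': array([-1.31004598e+00,  2.41324614e-01,  3.88427185e-03,  1.33519439e+00,
        1.68312241e-05,  1.57081531e+00]), 'joint_vel': array([ 0.00229244, -0.00079547,  0.00150926, -0.00040174, -0.00126003,
        0.00031267]), 'tau': array([-2.13922663e-04, -3.73138297e+01,  2.53009254e+01,  1.08855619e-02,
       -2.97351357e-05, -7.64960703e-06]), 'eef_pos': array([ 0.1287657 , -0.48256477,  0.23051814]), 'tool_rot': array([ 9.91514005e-01,  1.29996667e-01, -1.11166475e-04, -9.12494662e-04]), 'ft_force': array([ 1.29537469, -0.41743978,  0.53015308]), 'ft_torque': array([-0.03876521,  0.03952171, -0.03076517]), 'grasp_force': 0.0, 'grip_width': 0.08535922144235954}
```

View pics/scene.png

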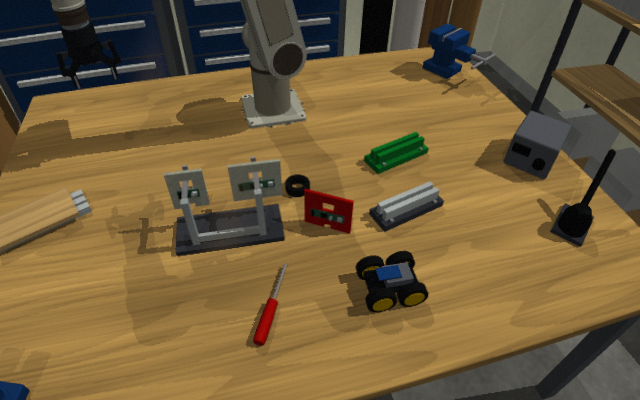

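View pics/top.png

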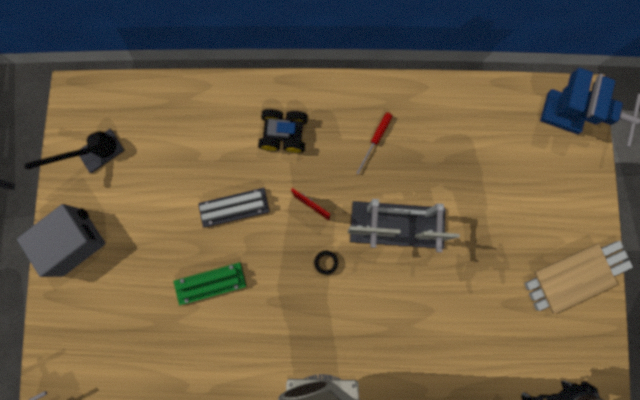

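Candidates for the panel: the white one at scene (257,180) is visibly wider than the white one at (186,188). The red one at (328,212) isn't meant. For the holder, grey is at scene (406,206) / top (234,207), and the green one at (397,152) isn't meant. Next I'll enlarge the crop and measure.

```bash
python3 - <<'E'
from h import *
import pickle
s=pickle.load(open("scene.pkl","rb"));t=pickle.load(open("top.pkl","rb"))
a=cv2.resize(s["frame"][140:260,160:460],None,fx=2.6,fy=2.6,interpolation=cv2.INTER_CUBIC)[:,:,::-1]
b=cv2.resize(t["frame"][170:270,180:480],None,fx=2.6,fy=2.6,interpolation=cv2.INTER_CUBIC)[:,:,::-1]
cv2.imwrite("pics/crop.png",np.vstack([a,b]))
for n,c,(u0,v0,u1,v1) in(("scene",s,(160,150,285,250)),("top",t,(345,190,465,255))):
    uv,P=cloud(c)
    m=(uv[:,0]>u0)&(uv[:,0]<u1)&(uv[:,1]>v0)&(uv[:,1]<v1)
    f=c["frame"][uv[:,1],uv[:,0]].astype(int)
    sat=f.max(1)-f.min(1)
    for lo,hi in((.10,.145),(.145,.175),(.175,.2),(.2,.26)):
        q=m&(P[:,2]>lo)&(P[:,2]<hi)
        print(n,lo,q.sum(), P[q].min(0).round(3) if q.any() else'',P[q].max(0).round(3) if q.any() else'')
    # clusters of panel top
    q=m&(P[:,2]>.165)
    im=np.zeros((400,640),np.uint8);im[uv[q,1],uv[q,0]]=1
    k,l,st,_=cv2.connectedComponentsWithStats(im)
    for i in range(1,k):
        if st[i,4]<15: continue
        Q=P[l[uv[:,1],uv[:,0]]==i]
        xy=Q[:,:2]; mu=Q.mean(0); d=np.linalg.svd(xy-xy.mean(0),full_matrices=False)[2][0]; pr=(xy-mu[:2])@d
        print(n,st[i],mu.round(4),"dir",np.degrees(np.arctan2(d[1],d[0])).round(1),"len",np.ptp(pr).round(4),"ends",(mu[:2]+d*pr.min()).round(4),(mu[:2]+d*pr.max()).round(4),"z",Q[:,2].min().round(3),Q[:,2].max().round(3))
for n,c,(u0,v0,u1,v1) in(("scene",s,(365,178,450,232)),("top",t,(190,182,275,232))):
    uv,P=cloud(c)
    m=(uv[:,0]>u0)&(uv[:,0]<u1)&(uv[:,1]>v0)&(uv[:,1]<v1)
    for lo,hi in((.012,.03),(.042,.06)):
        q=m&(P[:,2]>lo)&(P[:,2]<hi);Q=P[q]
        r=cv2.minAreaRect((Q[:,:2]*1000).astype(np.float32)); print(n,lo,q.sum(),r,Q[:,2].mean().round(4),np.median(Q[:,2]).round(4))
        print(cv2.boxPoints(r).round(1).tolist())
E
```

```text
scene 0.1 1265 [ 0.469 -0.322  0.1  ] [ 0.564 -0.062  0.145]
scene 0.145 1144 [ 0.434 -0.323  0.145] [ 0.563 -0.063  0.175]
scene 0.175 332 [ 0.468 -0.323  0.175] [ 0.493 -0.063  0.183]
scene 0.2 0  
scene [228 159  52  13 376] [ 0.4861 -0.1221  0.1747] dir -93.2 len 0.1177 ends [ 0.4895 -0.0626] [ 0.4829 -0.1801] z 0.165 0.183
scene [163 168  40  13 262] [ 0.4765 -0.2796  0.174 ] dir -92.5 len 0.0844 ends [ 0.4783 -0.2386] [ 0.4746 -0.323 ] z 0.165 0.181
top 0.1 215 [ 0.467 -0.322  0.1  ] [ 0.563 -0.06   0.145]
top 0.145 611 [ 0.432 -0.32   0.146] [ 0.561 -0.061  0.175]
top 0.175 306 [ 0.467 -0.321  0.175] [ 0.491 -0.06   0.185]
top 0.2 0  
top [349 226  51   8 199] [ 0.483  -0.1196  0.1788] dir 86.4 len 0.1197 ends [ 0.4793 -0.1797] [ 0.4867 -0.0602] z 0.165 0.185
top [423 232  36   6 144] [ 0.473  -0.2789  0.1786] dir -93.9 len 0.0822 ends [ 0.4757 -0.2385] [ 0.4702 -0.3205] z 0.166 0.185
scene 0.012 710 ((565.287109375, 255.6782684326172), (71.08988952636719, 197.5917205810547), 8.852900505065918) 0.0201 0.0196
[[515.0, 347.79998779296875], [545.4000244140625, 152.60000610351562]
[... 227 characters left out ...]
.6000061035156], [557.9000244140625, 165.10000610351562], [598.9000244140625, 175.5], [556.2000122070312, 344.8999938964844]]
top 0.012 922 ((556.7890014648438, 253.61573791503906), (71.64634704589844, 192.44651794433594), 14.076712608337402) 0.0205 0.0202
[[498.6000061035156, 338.20001220703125], [545.4000244140625, 151.60000610351562], [614.9000244140625, 169.0], [568.0999755859375, 355.70001220703125]]
top 0.042 710 ((556.4890747070312, 253.84762573242188), (40.638572692871094, 171.4378662109375), 14.226211547851562) 0.0495 0.0497
[[515.7000122070312, 331.8999938964844], [557.9000244140625, 165.8000030517578], [597.2999877929688, 175.8000030517578], [555.0999755859375, 341.8999938964844]]
```

View pics/crop.png

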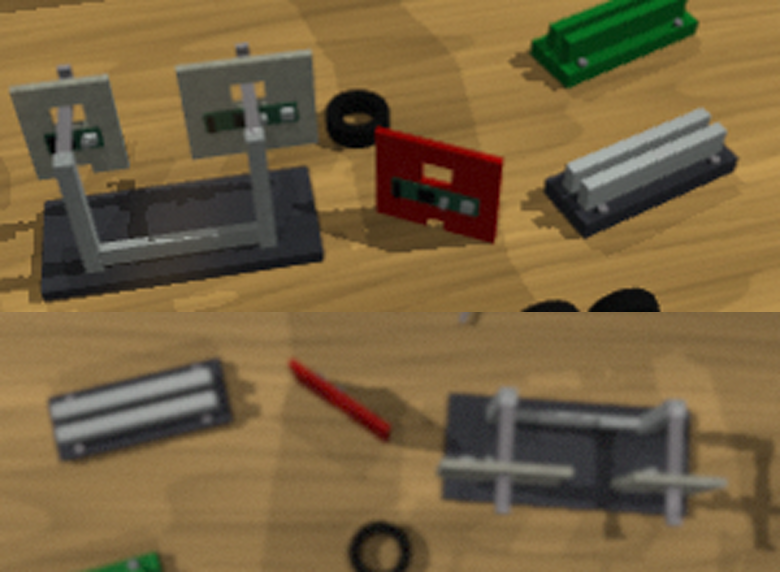

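The crop confirms it. The wide white panel hangs on the hook nearer the holder, measuring 118–120 mm across, against 82–84 mm for the other. Its top is at z≈0.18 and its centre at about (0.4845, -0.121), with the width direction at 86.5°. The holder is grey, centred at about (0.5567, 0.254), with the slot at about 104.2°. The hook runs through the window, so I'll grip the top strip about 28 mm to the +y side of centre.

>>> {"op": "send_rows", "data": {"steps": "0.2 0.0238 0.026 0.003 0 0 0.0833;0.2 0.0238 0.026 0.003 0 0 0.0833;0.2 0.0238 0.026 0.003 0 0 0.0833;0.2 0.0238 0.026 0.003 0 0 0.0833;0.2 0.0238 0.026 0.003 0 0 0.0833"}}

```text
clock: 0.52
eef_pos: [0.2484, -0.3516, 0.246]
tool_rot: [0.943, 0.334, -0.0, -0.0]
ft_force: [0.3, -1.5, -0.3]
grip_width: 0.0514
grasp_force: 0.0
```

>>> {"op": "send_rows", "data": {"steps": "0.2 0.0238 0.026 0 0 0 0.0833;0.2 0.0238 0.026 0 0 0 0.0833;0.2 0.0238 0.026 0 0 0 0.0833;0.2 0.0238 0.026 0 0 0 0.0833;0.2 0.0238 0.026 0 0 0 0.0833"}}

```text
clock: 0.93
eef_pos: [0.3675, -0.2215, 0.2461]
tool_rot: [0.853, 0.522, -0.0, -0.0]
ft_force: [0.7, -0.9, -0.3]
grip_width: 0.0513
grasp_force: 0.0
```

>>> {"op": "send_rows", "data": {"steps": "0.2 0.0238 0.026 0 0 0 0.0833;0.2 0.0238 0.026 0 0 0 0.0833;0.2 0.0238 0.026 0 0 0 0.0833;0.2 0.0238 0.026 0 0 0 0.0833;0.2 0.0238 0.026 0 0 0 0.0833"}}

```text
clock: 1.35
eef_pos: [0.4865, -0.0915, 0.2459]
tool_rot: [0.727, 0.687, -0.0, -0.0]
ft_force: [0.0, -0.1, 0.7]
grip_width: 0.0511
grasp_force: 0.0
```

>>> {"op": "send_rows", "data": {"steps": "0.2 0 0 0 0 0 0;0.2 0 0 0 0 0 0;0.2 0 0 0 0 0 0;0.2 0 0 0 0 0 0;0.2 0 0 0 0 0 0"}}

```text
clock: 1.77
eef_pos: [0.4851, -0.094, 0.2463]
tool_rot: [0.729, 0.685, -0.0, -0.0]
ft_force: [-0.5, -0.7, 0.1]
grip_width: 0.0514
grasp_force: 0.0
```

```bash
cat >> h.py <<'E'
def st():
    o=get_obs(); y=R.from_quat(o["tool_rot"]).as_matrix()
    print("t",round(o["clock"],2),"tcp",o["eef_pos"].round(4),"yang",np.degrees(np.arctan2(y[1,1],y[0,1])).round(2),"zax",y[:,2].round(4),"F",o["ft_force"].round(2),"T",o["ft_torque"].round(3),"w",round(o["grip_width"],4),"g",round(o["grasp_force"],1))
E
python3 - <<'E'
from h import *
st();c=cam("wrist");save(c,"w1.png")
uv,P=cloud(c);m=(P[:,2]>.17)&(P[:,2]<.195)&(P[:,0]>.44)&(P[:,0]<.53)&(P[:,1]>-.2)&(P[:,1]<-.04);Q=P[m]
print(len(Q),cv2.minAreaRect((Q[:,:2]*1000).astype(np.float32)) if len(Q) else 0,Q.mean(0) if len(Q) else 0)
E
```

```text
t 1.77 tcp [ 0.4851 -0.094   0.2463] yang -3.59 zax [-4.e-04 -1.e-04 -1.e+00] F [-0.47 -0.67  0.05] T [0.02  0.011 0.016] w 0.0514 g 0.0
2104 ((483.3030700683594, -122.26608276367188), (119.9919662475586, 8.017143249511719), 86.57952117919922) [ 0.48378282 -0.11541961  0.18074132]
```

View pics/w1.png

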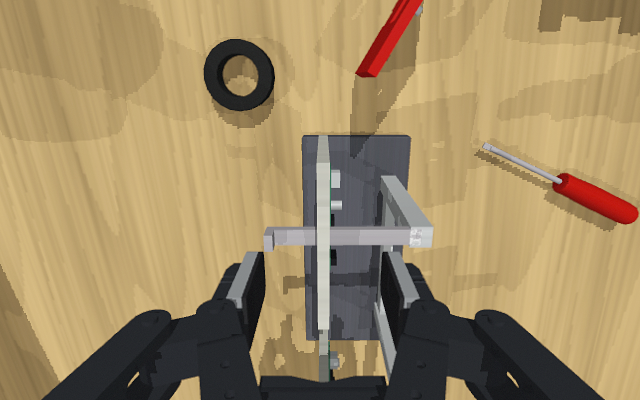

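The wrist view shows the panel edge-on at columns 317–330, with the hook crossing at row 235. It measures 120.0 × 8.0 mm, centred at (0.4833, -0.1223), yaw -3.4°, top z=0.181. The tool is lined up, so I'll descend and close.

>>> {"op": "send_rows", "data": {"steps": "0.2 0 0 -0.025 0 0 0;0.2 0 0 -0.025 0 0 0;0.2 0 0 -0.025 0 0 0;0.2 0 0 -0.012 0 0 0;0.2 0 0 -0.009 0 0 0"}}

```text
clock: 2.23
eef_pos: [0.4843, -0.0937, 0.1487]
tool_rot: [0.729, 0.685, -0.001, -0.001]
ft_force: [0.4, -0.5, 0.2]
grip_width: 0.0513
grasp_force: 0.0
```

>>> {"op": "send_rows", "data": {"steps": "0 0 0 0 0 0 0;-0.3 0 0 0 0 0 0;-0.6 0 0 0 0 0 0;-0.8 0 0 0 0 0 0;-1 0 0 0 0 0 0"}}

```text
clock: 2.65
eef_pos: [0.4869, -0.0934, 0.1517]
tool_rot: [0.728, 0.685, 0.001, 0.001]
ft_force: [-0.0, -0.7, 2.0]
grip_width: 0.0072
grasp_force: 59.8
```

>>> {"op": "send_rows", "data": {"steps": "-1 0 0 0 0 0 0;-1 0 0 0 0 0 0;-1 0 0 0 0 0 0;-1 0 0 0 0 0 0;-1 0 0 0 0 0 0"}}

```text
clock: 3.07
eef_pos: [0.4869, -0.0934, 0.1516]
tool_rot: [0.728, 0.685, 0.001, 0.001]
ft_force: [-0.0, -0.1, 5.9]
grip_width: 0.0072
grasp_force: 60.1
```

```bash
python3 -c "
from h import *
st()"
```

```text
t 3.07 tcp [ 0.4869 -0.0934  0.1516] yang -3.46 zax [ 0.0028 -0.001  -1.    ] F [-0.01 -0.11  5.92] T [-0.208  0.118 -0.047] w 0.0072 g 60.1
```

>>> {"op": "send_rows", "data": {"steps": "-1 0 0 0.003 0 0 0;-1 0 0 0.003 0 0 0;-1 0 0 0.003 0 0 0;-1 0 0 0.003 0 0 0;-1 0 0 0.003 0 0 0"}}

```text
clock: 3.48
eef_pos: [0.4857, -0.093, 0.1654]
tool_rot: [0.728, 0.685, -0.0, -0.0]
ft_force: [0.0, -0.1, -1.4]
grip_width: 0.007
grasp_force: 59.4
```

```bash
python3 - <<'E'
from h import *
st();c=cam("scene");save(c,"s2.png")
uv,P=cloud(c);m=(P[:,2]>.14)&(P[:,0]>.46)&(P[:,0]<.51)&(P[:,1]>-.2)&(P[:,1]<-.12)&(uv[:,1]<210);Q=P[m]
print("top of free half z",np.percentile(Q[:,2],[90,99,100]))
cv2.imwrite("pics/s2c.png",cv2.resize(c["frame"][110:250,150:350],None,fx=3,fy=3)[:,:,::-1])
E
```

```text
t 3.48 tcp [ 0.4857 -0.093   0.1654] yang -3.46 zax [-6.e-04  2.e-04 -1.e+00] F [ 0.02 -0.07 -1.4 ] T [ 0.022 -0.003  0.061] w 0.007 g 59.4
top of free half z [0.39537157 0.53250447 0.53758593]
```

View pics/s2c.png

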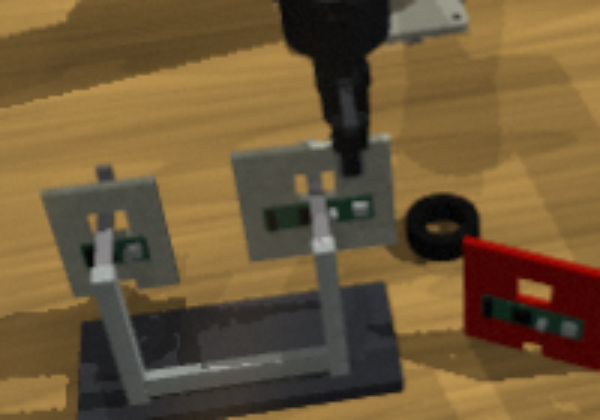

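The crop shows the panel raised and level in the gripper, with the hook bar (crop ~(315,190)) mid-window. The load reads 1.4 N, so it hangs free. Now I'll slide it off toward the rack's -x.

>>> {"op": "send_rows", "data": {"steps": "-1 -0.007 0.0004 0 0 0 0;-1 -0.007 0.0004 0 0 0 0;-1 -0.007 0.0004 0 0 0 0;-1 -0.007 0.0004 0 0 0 0;-1 -0.004 0.0002 0 0 0 0"}}

```text
clock: 3.95
eef_pos: [0.4523, -0.0911, 0.1651]
tool_rot: [0.728, 0.685, -0.0, -0.0]
ft_force: [-0.3, 0.5, -1.8]
grip_width: 0.0069
grasp_force: 59.3
```

>>> {"op": "send_rows", "data": {"steps": "-1 -0.005 0.0003 0 0 0 0;-1 -0.005 0.0003 0 0 0 0;-1 -0.007 0.0004 0 0 0 0;-1 -0.009 0.0005 0 0 0 0;-1 -0.009 0.0005 0 0 0 0"}}

```text
clock: 4.37
eef_pos: [0.418, -0.0892, 0.1652]
tool_rot: [0.728, 0.685, -0.0, -0.0]
ft_force: [0.4, 0.7, -0.8]
grip_width: 0.007
grasp_force: 59.3
```

>>> {"op": "send_rows", "data": {"steps": "-1 -0.01 0.0006 0 0 0 0;-1 0 0 0 0 0 0;-1 0 0 0 0 0 0;-1 0 0 0 0 0 0;-1 0 0 0 0 0 0"}}

```text
clock: 4.78
eef_pos: [0.4094, -0.0888, 0.1655]
tool_rot: [0.728, 0.685, 0.0, 0.0]
ft_force: [-1.0, -0.2, -1.5]
grip_width: 0.0071
grasp_force: 59.3
```

```bash
python3 - <<'E'
from h import *
st();c=cam("wrist");save(c,"w2.png")
uv,P=cloud(c);m=(P[:,2]>.185)&(P[:,2]<.205)&(abs(P[:,0]-.413)<.03)&(P[:,1]<-.04)&(P[:,1]>-.2);Q=P[m]
print(len(Q),cv2.minAreaRect((Q[:,:2]*1000).astype(np.float32)),Q[:,1].min(),Q[:,1].max())
for a in np.arange(-.2,-.04,.015):
    q=Q[(Q[:,1]>a)&(Q[:,1]<a+.015)]
    if len(q): print(a.round(3),len(q),np.percentile(q[:,2],90).round(4),np.median(q[:,0]).round(4))
E
```

```text
t 4.78 tcp [ 0.4094 -0.0888  0.1655] yang -3.46 zax [ 8.e-04 -1.e-04 -1.e+00] F [-1.04 -0.21 -1.51] T [ 0.07  -0.034 -0.011] w 0.0071 g 59.3
5609 ((411.5069274902344, -91.41600036621094), (32.92195510864258, 68.4702377319336), 13.753120422363281) -0.12790484452588632 -0.05706541008775317
-0.14 59 0.1949 0.4069
-0.125 583 0.1953 0.4073
-0.11 741 0.2034 0.4082
-0.095 1720 0.2037 0.4091
-0.08 1851 0.2025 0.41
-0.065 655 0.1951 0.4107
```

View pics/w2.png

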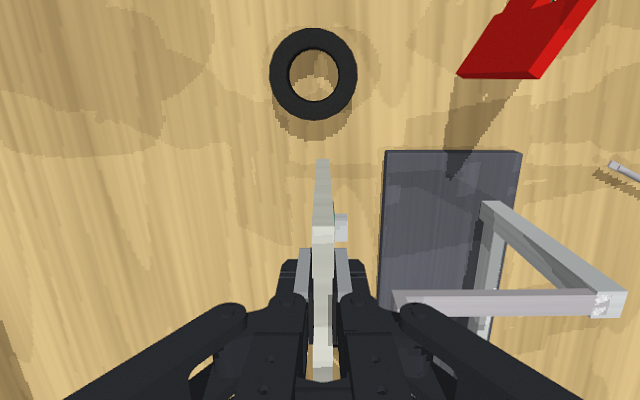

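The wrist view shows the panel clear of the hook: its edge is at columns 312–335 and the hook tip is at (400,300). The top is level at 0.195, which puts the panel origin 80.5 mm below the TCP and its centre 29 mm from the TCP along the width. I'll raise it and carry it over the holder.

>>> {"op": "send_rows", "data": {"steps": "-1 -0.003 0 0.015 0 0 0;-1 0 0 0.025 0 0 0;-1 0 0 0.025 0 0 0;-1 0.003 0 0.025 0 0 0;-1 0 0 0.015 0 0 0"}}

```text
clock: 5.25
eef_pos: [0.4105, -0.0889, 0.2729]
tool_rot: [0.728, 0.685, 0.001, 0.002]
ft_force: [0.1, -1.0, -1.2]
grip_width: 0.007
grasp_force: 59.4
```

>>> {"op": "send_rows", "data": {"steps": "-1 0.005 0.0124 0 0 0 0.02;-1 0.0095 0.0247 0 0 0 0.02;-1 0.0095 0.0247 0 0 0 0.02;-1 0.0095 0.0247 0 0 0 0.02;-1 0.0095 0.0247 0 0 0 0.02"}}

```text
clock: 5.67
eef_pos: [0.4526, 0.0236, 0.2703]
tool_rot: [0.693, 0.721, 0.0, 0.0]
ft_force: [-0.2, 0.1, -0.8]
grip_width: 0.0068
grasp_force: 59.4
```

>>> {"op": "send_rows", "data": {"steps": "-1 0.0095 0.0247 0 0 0 0.02;-1 0.0095 0.0247 0 0 0 0.02;-1 0.0095 0.0247 0 0 0 0.02;-1 0.0095 0.0247 0 0 0 0.02;-1 0.0095 0.0247 0 0 0 0.02"}}

```text
clock: 6.08
eef_pos: [0.5, 0.1475, 0.27]
tool_rot: [0.656, 0.755, -0.0, -0.0]
ft_force: [-0.1, -0.6, -1.0]
grip_width: 0.0069
grasp_force: 59.3
```

>>> {"op": "send_rows", "data": {"steps": "-1 0.0095 0.0247 0 0 0 0.02;-1 0.0095 0.0247 0 0 0 0.02;-1 0.0095 0.0247 0 0 0 0.02;-1 0.0095 0.0247 0 0 0 0.02;-1 0.0095 0.0247 0 0 0 0.02"}}

```text
clock: 6.5
eef_pos: [0.5475, 0.2711, 0.2698]
tool_rot: [0.617, 0.787, -0.0, -0.0]
ft_force: [0.7, -0.9, -0.6]
grip_width: 0.0067
grasp_force: 59.3
```

>>> {"op": "send_rows", "data": {"steps": "-1 0.0021 0.0126 0 0 0 0.008;-1 0 0 0 0 0 0;-1 0 0 0 0 0 0;-1 0 0 0 0 0 0;-1 0 0 0 0 0 0"}}

```text
clock: 6.92
eef_pos: [0.549, 0.2811, 0.2704]
tool_rot: [0.615, 0.789, -0.0, 0.0]
ft_force: [-0.0, 0.5, -1.3]
grip_width: 0.0072
grasp_force: 59.2
```

```bash
cat > rail.py <<'E'
from h import *
st()
o=get_obs();s=np.array([-.2453,.9694]);n=np.array([.9694,.2453]);ctr=np.array([.5566,.2539])
for nm in("wrist","scene","top"):
    c=cam(nm); 
    if nm=="wrist": save(c,"w3.png")
    uv,P=cloud(c);a=(P[:,:2]-ctr)@s;b=(P[:,:2]-ctr)@n
    m=(P[:,2]>.046)&(P[:,2]<.054)&(abs(b)<.032)&(abs(a)<.1)
    print(nm,m.sum(),"z",np.median(P[m,2]).round(4) if m.any() else 0,"a",a[m].min().round(4),a[m].max().round(4))
    A=[];B=[]
    for lo in np.arange(-.085,.085,.01):
        q=m&(a>lo)&(a<lo+.01); f=b[q]
        if (f<-.004).sum()>3 and (f>.004).sum()>3:
            i,j=f[f<0].max(),f[f>0].min(); A.append(lo+.005);B.append((i+j)/2)
            print("  ",round(lo+.005,3),"outer",f.min().round(4),f.max().round(4),"inner",i.round(4),j.round(4))
    if len(A)>3:
        p=np.polyfit(A,B,1);print(nm,"slot mid offset %.4f slope %.2f deg"%(p[1],np.degrees(p[0])))
E
python3 rail.py
```

```text
t 6.92 tcp [0.549  0.2811 0.2704] yang 14.12 zax [-2.e-04 -4.e-04 -1.e+00] F [-0.01  0.46 -1.28] T [0.028 0.022 0.025] w 0.0072 g 59.2
wrist 2869 z 0.0509 a -0.0733 0.0844
   -0.07 outer -0.0198 0.0184 inner -0.0141 0.0116
   -0.03 outer -0.0192 0.019 inner -0.0125 0.0113
   -0.02 outer -0.0201 0.0188 inner -0.0113 0.009
   -0.01 outer -0.0199 0.0188 inner -0.0112 0.009
   -0.0 outer -0.0198 0.0185 inner -0.0101 0.0078
   0.01 outer -0.0196 0.0184 inner -0.0089 0.0067
   0.02 outer -0.0194 0.0182 inner -0.0089 0.0056
   0.03 outer -0.0193 0.0191 inner -0.0067 0.0056
   0.04 outer -0.02 0.019 inner -0.0067 0.0056
   0.05 outer -0.02 0.0189 inner -0.0066 0.0055
   0.06 outer -0.0198 0.0187 inner -0.0065 0.0055
   0.07 outer -0.0196 0.0186 inner -0.0065 0.0054
   0.08 outer -0.0194 0.0184 inner -0.0064 0.0054
wrist slot mid offset -0.0010 slope 0.29 deg
scene 603 z 0.0492 a -0.0865 0.0879
   -0.08 outer -0.0212 0.0201 inner -0.0047 0.0055
   -0.07 outer -0.021 0.0196 inner -0.0052 0.0054
   -0.06 outer -0.0184 0.0202 inner -0.0067 0.0058
   -0.05 outer -0.0202 0.0198 inner -0.0044 0.005
[... 916 characters left out ...]
0.0061 0.0058
   -0.04 outer -0.0194 0.0187 inner -0.0059 0.0054
   -0.03 outer -0.0193 0.0187 inner -0.0062 0.007
   -0.02 outer -0.0196 0.0197 inner -0.0061 0.0049
   -0.01 outer -0.0195 0.0186 inner -0.006 0.005
   -0.0 outer -0.02 0.0197 inner -0.0051 0.006
   0.01 outer -0.0195 0.0192 inner -0.0053 0.0054
   0.02 outer -0.0197 0.0185 inner -0.0056 0.0055
   0.03 outer -0.0199 0.0195 inner -0.0057 0.0057
   0.04 outer -0.0196 0.0194 inner -0.006 0.0055
   0.05 outer -0.0187 0.02 inner -0.0063 0.0058
   0.06 outer -0.0194 0.0193 inner -0.0059 0.0053
   0.07 outer -0.0185 0.0195 inner -0.0059 0.0053
   0.08 outer -0.0192 0.0194 inner -0.0064 0.006
top slot mid offset -0.0002 slope 0.06 deg
```

View pics/w3.png

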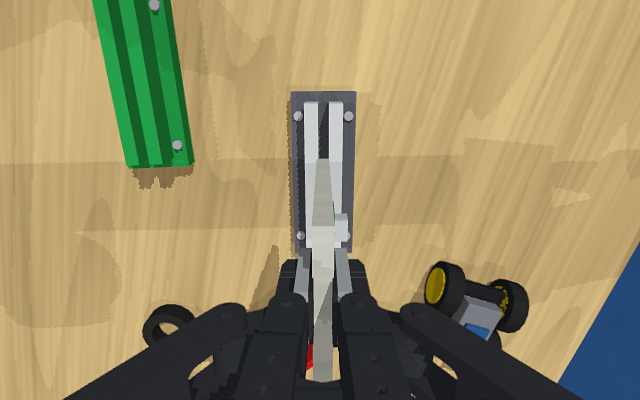

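The wrist, top and scene views agree on the slot to within 1 mm: mid offset about -0.3 mm at 104.2°, rails at z≈0.050. The held panel (columns 313–335) lines up with the slot (columns 318–330). I'll lower it to just above the rails, then go in gently.

>>> {"op": "send_rows", "data": {"steps": "-1 0 0 -0.025 0 0 0;-1 0 0 -0.03 0 0 0;-1 0 0 -0.03 0 0 0;-1 0 0 -0.03 0 0 0;-1 0.0003 0 -0.013 0 0 0"}}

```text
clock: 7.48
eef_pos: [0.547, 0.2803, 0.1381]
tool_rot: [0.615, 0.789, -0.003, -0.001]
ft_force: [-1.2, 0.5, -1.2]
grip_width: 0.0069
grasp_force: 59.2
```

>>> {"op": "send_rows", "data": {"steps": "-1 0 0 0 0 0 0;-1 0 0 -0.003 0 0 0;-1 0 0 -0.003 0 0 0;-1 0 0 -0.003 0 0 0;-1 0 0 -0.003 0 0 0"}}

```text
clock: 7.9
eef_pos: [0.5504, 0.2825, 0.1318]
tool_rot: [0.614, 0.789, 0.001, 0.001]
ft_force: [0.1, 1.0, -0.4]
grip_width: 0.007
grasp_force: 59.2
```

>>> {"op": "send_rows", "data": {"steps": "-1 0 0 0 0 0 0;-1 0 0 0 0 0 0;-1 0 0 0 0 0 0;-1 0 0 0 0 0 0;-1 0 0 0 0 0 0"}}

```text
clock: 8.32
eef_pos: [0.5494, 0.2822, 0.1305]
tool_rot: [0.614, 0.789, 0.0, 0.0]
ft_force: [-0.0, -0.1, -0.7]
grip_width: 0.0075
grasp_force: 59.2
```

```bash
cat >> h.py <<'E'
def rel():
    st();o=get_obs();s=np.array([-.2453,.9694]);n=np.array([.9694,.2453]);d=o["eef_pos"][:2]-[.5566,.2539]
    F=o["ft_force"];T=o["ft_torque"]
    print("n %.4f panel_s %.4f bottom %.4f"%(d@n,d@s-.029,o["eef_pos"][2]-.0805),"F s,n,z",(F[:2]@s).round(1),(F[:2]@n).round(1),F[2].round(1),"T s,n",(T[:2]@s).round(3),(T[:2]@n).round(3))
E
python3 -c "
from h import *
rel()"
```

```text
t 8.32 tcp [0.5494 0.2822 0.1305] yang 14.18 zax [ 3.e-04  1.e-04 -1.e+00] F [-0.02 -0.1  -0.68] T [ 0.1   -0.013 -0.085] w 0.0075 g 59.2
n -0.0000 panel_s 0.0002 bottom 0.0500 F s,n,z -0.1 -0.0 -0.7 T s,n -0.037 0.094
```

Aligned (n = 0.0 mm, s = 0.2 mm). Lowering into the slot.

>>> {"op": "send_rows", "data": {"steps": "-1 0 0 -0.003 0 0 0;-1 0 0 -0.003 0 0 0;-1 0 0 -0.003 0 0 0;-1 0 0 0 0 0 0;-1 0 0 0 0 0 0"}}

```text
clock: 8.73
eef_pos: [0.549, 0.282, 0.1208]
tool_rot: [0.614, 0.789, -0.0, -0.0]
ft_force: [0.5, 0.9, -1.7]
grip_width: 0.0069
grasp_force: 59.2
```

```bash
python3 -c "
from h import *
rel()"
```

```text
t 8.73 tcp [0.549  0.282  0.1208] yang 14.18 zax [-9.e-04 -5.e-04 -1.e+00] F [ 0.45  0.88 -1.7 ] T [ 0.078  0.03  -0.001] w 0.0069 g 59.2
n -0.0005 panel_s 0.0001 bottom 0.0403 F s,n,z 0.7 0.7 -1.7 T s,n 0.01 0.083
```

>>> {"op": "send_rows", "data": {"steps": "-1 0 0 -0.004 0 0 0;-1 0 0 -0.004 0 0 0;-1 0 0 -0.003 0 0 0;-1 0 0 -0.001 0 0 0;-1 0 0 0 0 0 0"}}

```text
clock: 9.15
eef_pos: [0.5493, 0.2821, 0.1098]
tool_rot: [0.614, 0.789, 0.0, 0.0]
ft_force: [-0.9, -0.6, 3.1]
grip_width: 0.007
grasp_force: 59.9
```

>>> {"op": "send_rows", "data": {"steps": "-1 0 0 -0.001 0 0 0;-1 0 0 0 0 0 0;-1 0 0 -0.001 0 0 0;-1 0 0 0 0 0 0;-1 0 0 0 0 0 0"}}

```text
clock: 9.57
eef_pos: [0.5496, 0.2823, 0.1097]
tool_rot: [0.614, 0.789, 0.001, 0.0]
ft_force: [-2.9, -1.1, 10.5]
grip_width: 0.0069
grasp_force: 61.2
```

```bash
python3 -c "
from h import *
rel()"
```

```text
t 9.57 tcp [0.5496 0.2823 0.1097] yang 14.18 zax [ 0.0019  0.0011 -1.    ] F [-2.89 -1.12 10.52] T [-0.463  1.006 -0.028] w 0.0069 g 61.2
n 0.0002 panel_s 0.0003 bottom 0.0292 F s,n,z -0.4 -3.1 10.5 T s,n 1.088 -0.202
```

```bash
cat > avg.py <<'E'
from h import *
F=[];T=[]
for _ in range(10):
    camera("top");o=get_obs();F.append(o["ft_force"]);T.append(o["ft_torque"])
F=np.mean(F,0);T=np.mean(T,0);s=np.array([-.2453,.9694]);n=np.array([.9694,.2453])
Fs,Fn,Tn,Ts=F[:2]@s,F[:2]@n,T[:2]@n,T[:2]@s
print("Fs %.2f Fn %.2f Fz %.2f Tn %.3f Ts %.3f"%(Fs,Fn,F[2],Tn,Ts))
for rz in(-.08,-.2,-.3): print(rz,"contact rel panel centre",(Tn-.04+rz*Fs)/(F[2]+1.4)+.029)
rel()
E
python3 avg.py
```

```text
Fs -0.46 Fn -3.43 Fz 11.21 Tn -0.227 Ts 1.084
-0.08 contact rel panel centre 0.01072822319349578
-0.2 contact rel panel centre 0.015104840919068009
-0.3 contact rel panel centre 0.018752022357044866
t 10.07 tcp [0.5496 0.2823 0.1097] yang 14.18 zax [ 0.0019  0.0011 -1.    ] F [-3.4  -1.34 11.7 ] T [-0.478  0.994 -0.093] w 0.0072 g 61.1
n 0.0002 panel_s 0.0003 bottom 0.0292 F s,n,z -0.5 -3.6 11.7 T s,n 1.081 -0.219
```

The contact height (28–29 mm) says the panel is riding on the key. The moment puts the key on the +s side, so I'll slide that way under light pressure.

>>> {"op": "send_rows", "data": {"steps": "-1 -0.00025 0.00097 0 0 0 0;-1 -0.00025 0.00097 0 0 0 0;-1 -0.00025 0.00097 0 0 0 0;-1 -0.00025 0.00097 0 0 0 0;-1 -0.00025 0.00097 0 0 0 0"}}

```text
clock: 10.48
eef_pos: [0.5493, 0.285, 0.1094]
tool_rot: [0.615, 0.789, -0.0, 0.003]
ft_force: [-1.1, -6.0, 10.2]
grip_width: 0.0068
grasp_force: 60.9
```

```bash
python3 -c "
from h import *
rel()"
```

```text
t 10.48 tcp [0.5493 0.285  0.1094] yang 14.1 zax [ 0.0039 -0.0036 -1.    ] F [-1.09 -5.97 10.21] T [-1.693  0.07  -0.078] w 0.0068 g 60.9
n 0.0005 panel_s 0.0030 bottom 0.0289 F s,n,z -5.5 -2.5 10.2 T s,n 0.483 -1.624
```

>>> {"op": "send_rows", "data": {"steps": "-1 -0.00025 0.00097 0 0 0 0;-1 -0.00025 0.00097 0 0 0 0;-1 -0.00025 0.00097 0 0 0 0;-1 0 0 0 0 0 0;-1 0 0 0 0 0 0"}}

```text
clock: 10.9
eef_pos: [0.5492, 0.2885, 0.1094]
tool_rot: [0.615, 0.789, 0.001, 0.003]
ft_force: [0.8, -4.3, 7.7]
grip_width: 0.007
grasp_force: 60.8
```

```bash
python3 -c "
from h import *
rel()"
```

```text
t 10.9 tcp [0.5492 0.2885 0.1094] yang 14.11 zax [ 0.005  -0.0024 -1.    ] F [ 0.84 -4.34  7.73] T [-1.391 -0.115  0.031] w 0.007 g 60.8
n 0.0013 panel_s 0.0063 bottom 0.0289 F s,n,z -4.4 -0.3 7.7 T s,n 0.23 -1.377
```

>>> {"op": "send_rows", "data": {"steps": "-1 -0.0004 0.00097 0 0 0 0;-1 -0.0004 0.00097 0 0 0 0;-1 -0.0004 0.00097 0 0 0 0;-1 0 0 0 0 0 0;-1 0 0 0 0 0 0"}}

```text
clock: 11.32
eef_pos: [0.548, 0.292, 0.109]
tool_rot: [0.615, 0.789, 0.001, 0.002]
ft_force: [1.2, -3.0, 6.2]
grip_width: 0.0068
grasp_force: 60.4
```

```bash
python3 -c "
from h import *
rel()"
```

```text
t 11.32 tcp [0.548 0.292 0.109] yang 14.13 zax [ 0.0049 -0.0012 -1.    ] F [ 1.18 -3.02  6.15] T [-0.897 -0.344  0.001] w 0.0068 g 60.4
n 0.0010 panel_s 0.0100 bottom 0.0285 F s,n,z -3.2 0.4 6.2 T s,n -0.113 -0.954
```

>>> {"op": "send_rows", "data": {"steps": "-1 -0.0003 0.00097 -0.0005 0 0 0;-1 -0.0003 0.00097 0 0 0 0;-1 -0.0003 0.00097 0 0 0 0;-1 0 0 0 0 0 0;-1 0 0 0 0 0 0"}}

```text
clock: 11.73
eef_pos: [0.5447, 0.2957, 0.106]
tool_rot: [0.614, 0.789, -0.001, -0.0]
ft_force: [-0.0, 0.0, -1.8]
grip_width: 0.0073
grasp_force: 59.3
```

```bash
python3 -c "
from h import *
rel()"
```

```text
t 11.73 tcp [0.5447 0.2957 0.106 ] yang 14.2 zax [-1.3e-03 -4.0e-04 -1.0e+00] F [-0.02  0.01 -1.79] T [0.036 0.01  0.013] w 0.0073 g 59.3
n -0.0013 panel_s 0.0145 bottom 0.0255 F s,n,z 0.0 -0.0 -1.8 T s,n 0.001 0.038
```

It dropped into the notch: the load is down to the panel's own weight and the bottom is at 25.5 mm. I'll re-centre across the slot and lower it fully.

>>> {"op": "send_rows", "data": {"steps": "-1 0.0011 0.0003 -0.001 0 0 0;-1 0 0 -0.001 0 0 0;-1 0 0 -0.001 0 0 0;-1 0 0 -0.001 0 0 0;-1 0 0 0 0 0 0"}}

```text
clock: 12.15
eef_pos: [0.5461, 0.2959, 0.1023]
tool_rot: [0.614, 0.789, -0.0, -0.0]
ft_force: [0.0, -0.2, -0.5]
grip_width: 0.007
grasp_force: 59.3
```

```bash
python3 -c "
from h import *
rel()"
```

```text
t 12.15 tcp [0.5461 0.2959 0.1023] yang 14.18 zax [-7.e-04 -3.e-04 -1.e+00] F [ 0.03 -0.17 -0.51] T [0.052 0.032 0.059] w 0.007 g 59.3
n 0.0001 panel_s 0.0143 bottom 0.0218 F s,n,z -0.2 -0.0 -0.5 T s,n 0.019 0.058
```

>>> {"op": "send_rows", "data": {"steps": "-1 0 0 -0.001 0 0 0;-1 0 0 -0.001 0 0 0;-1 0 0 0 0 0 0;-1 0 0 0 0 0 0;-1 0 0 0 0 0 0"}}

```text
clock: 12.57
eef_pos: [0.5465, 0.296, 0.102]
tool_rot: [0.614, 0.789, 0.0, 0.0]
ft_force: [-1.3, -2.5, 4.8]
grip_width: 0.0068
grasp_force: 60.3
```

```bash
python3 -c "
from h import *
rel()"
```

```text
t 12.57 tcp [0.5465 0.296  0.102 ] yang 14.18 zax [ 1.e-03  4.e-04 -1.e+00] F [-1.33 -2.52  4.81] T [-0.253  0.512  0.064] w 0.0068 g 60.3
n 0.0006 panel_s 0.0142 bottom 0.0215 F s,n,z -2.1 -1.9 4.8 T s,n 0.559 -0.119
```

It is seated about 7.5 mm below the riding height and carrying load. I'll release and retreat upward.

>>> {"op": "send_rows", "data": {"steps": "-0.9 0 0 0 0 0 0;-0.8 0 0 0 0 0 0;-0.7 0 0 0 0 0 0;-0.5 0 0 0 0 0 0;-0.3 0 0 0 0 0 0"}}

```text
clock: 12.98
eef_pos: [0.5463, 0.296, 0.1005]
tool_rot: [0.614, 0.789, -0.0, -0.0]
ft_force: [0.1, -0.5, 0.9]
grip_width: 0.0297
grasp_force: 0.0
```

>>> {"op": "send_rows", "data": {"steps": "-0.2 0 0 0 0 0 0;-0.2 0 0 0.01 0 0 0;-0.2 0 0 0.02 0 0 0;-0.2 0 0 0.03 0 0 0;-0.2 0 0 0.04 0 0 0"}}

```text
clock: 13.4
eef_pos: [0.5446, 0.2951, 0.1994]
tool_rot: [0.614, 0.789, -0.003, -0.001]
ft_force: [0.4, 0.4, 0.3]
grip_width: 0.034
grasp_force: 0.0
```

>>> {"op": "send_rows", "data": {"steps": "-0.2 -0.02 0 0.03 0 0 0;-0.2 -0.03 0 0.02 0 0 0;-0.2 -0.03 0 0 0 0 0;-0.2 -0.03 0 0 0 0 0;-0.2 -0.02 0 0 0 0 0"}}

```text
clock: 13.82
eef_pos: [0.4142, 0.2959, 0.2525]
tool_rot: [0.614, 0.789, 0.001, 0.0]
ft_force: [0.3, 0.0, -0.0]
grip_width: 0.0342
grasp_force: 0.0
```

```bash
python3 - <<'E'
from h import *
st();s=np.array([-.2453,.9694]);n=np.array([.9694,.2453]);ctr=np.array([.5566,.2539]);ims=[]
for nm,(u0,v0) in(("scene",(340,110)),("top",(170,140))):
    c=cam(nm);ims.append(cv2.resize(c["frame"][v0:v0+140,u0:u0+140],None,fx=2.8,fy=2.8)[:,:,::-1])
    uv,P=cloud(c);a=(P[:,:2]-ctr)@s;b=(P[:,:2]-ctr)@n
    m=(P[:,2]>.06)&(P[:,2]<.16)&(abs(b)<.015)&(abs(a)<.1)
    t=m&(P[:,2]>.115)
    z=[np.percentile(P[t&(a>l)&(a<l+.04),2],97).round(4) for l in(-.045,-.005,.035)]
    print(nm,m.sum(),"s range",np.percentile(a[m],[0.5,99.5]).round(4),"top z",z,"b top",np.median(b[t]).round(4),"b low",np.median(b[m&(P[:,2]<.075)]).round(4))
cv2.imwrite("pics/end.png",np.hstack(ims))
E
```

```text
t 13.82 tcp [0.4142 0.2959 0.2525] yang 14.21 zax [ 0.001   0.0013 -1.    ] F [ 0.3   0.02 -0.02] T [-0.047  0.031 -0.028] w 0.0342 g 0.0
scene 869 s range [-0.0472  0.0752] top z [np.float64(0.1311), np.float64(0.1315), np.float64(0.1309)] b top 0.0041 b low 0.0071
top 405 s range [-0.047  0.074] top z [np.float64(0.1324), np.float64(0.133), np.float64(0.1323)] b top -0.0007 b low -0.0032
```

View pics/end.png

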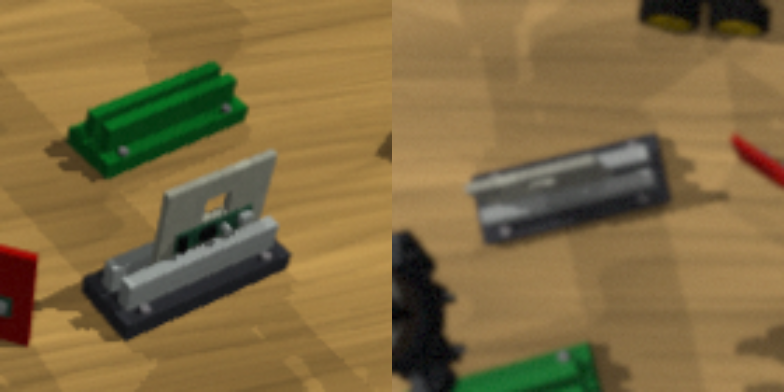

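The panel stands upright and level in the grey holder. Its top edge is at about 0.131, where home is 0.130 and riding on the key would give 0.138. It is centred at s≈+14 mm, and the gripper is clear. Handing in.

```bash
python3 -c "
from workcell import *
print(job_done())"
```

```text
the job is handed in; nothing more can be done
None
```

The wide panel is off its hook and standing fully seated in the grey holder, with its notch over the key about 14 mm along the slot from the middle; it has been released, and the job is handed in at about 14 s.

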